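Sweep the gold hearts into the collecting tray

TASK

Sweep the three gold-coloured heart links across the jeweller's bench with the fingertips and gently into the open-fronted blue collecting tray, until every one lies flat and wholly inside it, past the sloping front lip. Only push them along the surface: do not pinch, press hard on, flick or pick up anything, and leave the silver heart, the standing thread spool and everything else on the bench where they are.

Things in the scene. Friction and masses are not known exactly. Their poses are not given: they have to be found in the camera images.
- gold_a: a gold-coloured (deep yellow metal) open heart link lying flat, a rigid frame 35 mm along its x by 36 mm along its y and 11 mm high with 5 mm thick walls, about 60 g; origin at the middle of its underside, z up
- gold_b: a gold-coloured (deep yellow metal) open heart link lying flat, a rigid frame 35 mm along its x by 36 mm along its y and 11 mm high with 5 mm thick walls, about 60 g; origin at the middle of its underside, z up
- gold_c: a gold-coloured (deep yellow metal) open heart link lying flat, a rigid frame 35 mm along its x by 36 mm along its y and 11 mm high with 5 mm thick walls, about 60 g; origin at the middle of its underside, z up
- silver: the silver heart link, same shape and size as the gold ones; it stays where it lies. Origin at the middle of its underside
- tray: fixed blue sheet-metal tray, open at its front. Origin: middle of its floor, at bench level; +x runs from open front to back wall, y across. Floor 130 mm deep (x -65 to 65), 2 mm above the bench; clear width 240 mm (y -120 to 120); side and back walls 26 mm high, 3 mm thick. A bare aluminium lip (x -85 to -65 mm) slopes from bench level up to the floor: hearts slide in without a step
- spool: small standing wooden spool of black thread, 34 mm diameter, 40 mm high, 50 g, easily knocked over; it stands among the hearts. Origin at the middle of its underside
- pliers: pliers with black handles lying on the bench, about 145 mm long along x (x -91 to +56 mm) and 51 mm wide, 12 mm high; origin near the pivot at bench level
- bur_box: open clear plastic box with steel burs in it, 85 x 65 x 28 mm; origin at the middle of its underside
- pink_pot: pink plastic bowl, 72 mm across, 38 mm high; origin at the middle of its underside
- paste_jar: reddish-brown jar with a steel cap, 56 mm diameter, 50 mm high; origin at the middle of its underside
- file: hand file with a wooden handle lying along its x (x -120 to +100 mm), 22 mm high; origin at bench level
Things that resemble listed ones, but are neither listed nor needed, are in the scene too. What is shaped like the gold_b but turquoise is not meant.

How it is judged:
At the end, for the whole second after the job is handed in: Each gold heart lies still and flat on the tray floor, its origin 17 mm or more past the floor's front edge (tray x above -48 mm), between the walls, at most 10 mm high; silver heart and spool within 15 mm of their start, spool upright; the other listed loose things within 20 mm (x of gold_a in the frame of tray between -0.048 and 0.065 m and y of gold_a in the frame of tray between -0.121 and 0.121 m and height (world z) of each of gold_a, gold_b, gold_c below 0.01 m and angle between each of gold_a, gold_b, gold_c, spool's own z axis and vertical below 0.3 rad and linear speed of each of gold_a, gold_b, gold_c below 0.02 m/s and x of gold_b in the frame of tray between -0.048 and 0.065 m and y of gold_b in the frame of tray between -0.121 and 0.121 m and x of gold_c in the frame of tray between -0.048 and 0.065 m and y of gold_c in the frame of tray between -0.121 and 0.121 m and distance of each of silver, spool from where it was at the start of the episode below 0.015 m and distance of each of pliers, bur_box, pink_pot, paste_jar, file from where it was at the start of the episode below 0.02 m); the robot touches nothing.
It fails at once if a gold heart is lifted: its origin more than 18 mm above the bench (height (world z) of any of gold_a, gold_b, gold_c above 0.018 m).
It fails at once if a heart is pinched or pressed hard: more than 25 N between it and the fingers (contact force between the fingers and gold_a above 25 N or contact force between the fingers and gold_b above 25 N or contact force between the fingers and gold_c above 25 N or contact force between the fingers and silver above 25 N).
It fails at once if a gold heart is flicked: faster than 0.7 m/s (linear speed of any of gold_a, gold_b, gold_c above 0.7 m/s).
It fails at once if the silver heart or the thread spool is moved more than 15 mm, or the spool tipped (distance of any of silver, spool from where it was at the start of the episode above 0.015 m or angle between spool's own z axis and vertical above 0.5 rad).
It fails at once if another thing on the bench (pliers, bur box, pink bowl, jar, file) is moved more than 20 mm (distance of any of pliers, bur_box, pink_pot, paste_jar, file from where it was at the start of the episode above 0.02 m).
It also fails if it takes over 64 s, if anything falls off the work surface, if the arm or the gripper's body presses on something with over 40 N, if the wrist force passes 120 N, or if a joint passes its speed limit or range.

ROBOT

A 7-joint arm with a two-finger parallel gripper is mounted at the origin on the work surface. World frame = base frame: x ahead of the robot, y to its left, z up, the work surface at z = 0. Lengths are in m, angles in rad, forces in N, time in s.
With the tool pointing down it reaches from about 0.4 to 0.925 m from the base axis. Payload 4.1 kg.
Tool frame: the origin (TCP) lies between the finger pads; the fingertips stand r.tips_ahead ahead of it and the grasp point (between the pads) is the TCP (r.tips_ahead is the distance from the TCP to the fingertips, in m); z points along the fingers, y is the line along which they close (so a half turn about z gives the same grasp; the last joint's range is limited). The gripper opens to 85 mm and grips with 20 to 120 N. Pads are 22 mm wide; open, the fingers measure 114 mm over their backs; the gripper's body (76 mm by 85 mm) begins 54 mm behind the grasp point. The pads swing forward as they close: fully open they stand 13 mm farther back than shut.
Start: joints at [1.186, 0.398, 0.045, 1.537, -0.019, 1.207, -0.051], TCP at [0.183, -0.624, 0.25] pointing down, gripper open.
Joint ranges: [-2.82, 2.82], [-0.49, 2.23], [-1.37, 1.46], [0, 2.46], [-1.36, 4.5], [0.23, 2], [-2.94, 2.94]. Speed limits (rad/s): [2.57, 2.57, 3.14, 3.14, 3.14, 3.14, 3.14].

INTERFACE

Orientations are given as a unit quaternion [w, x, y, z].
In Python, from plant import r gives the robot as it stands. The module is installed in compiled form; this text tells all that it offers.
- The arm moves only by the shell command python3 -m crank 'ROWS' [OPENING] [FORCE]. ROWS is JSON, a list of rows, each an object of numbers: "tx", "ty", "tz": the shift along the tool's x, y, z each as a share of 200 mm, from -1 to 1; "rx", "ry", "rz": the turn, a rotation vector about the tool's x, y, z each as a share of 0.5 rad, from -1 to 1. In form: [{"tx": .., "ty": .., "tz": .., "rx": .., "ry": .., "rz": ..}, ...]. A call has 1 to 5 rows; each row shifts and turns the commanded pose from where the row before left it, along the tool's axes as they then stand; what a row does not reach is not made up. A row lasts 1/10 s, in which the tool goes at most 50 mm and 8.59 degrees, less where a joint would pass 70% of its speed; a pose out of reach is approached as far as the arm can. A call with a number of a shift or a turn outside -1 to 1 is refused whole. A call with a gripper value outside its range is refused whole. OPENING is the finger opening in mm, from 0 to 85.4, set as the call begins (- or left out, the last holds). The fingers move at their own pace and stop on an object; FORCE is the grip in N (left out, the last holds). Time passes only in rows, so rows that do not move let the fingers close. It gives the time, the measured TCP pose, the force, the opening and the grip force at its end, in the units of the state.
- r.get_state(): the state, without advancing time (a new reading comes with each control period).
- r.get_image(name): name is "scene" or "top"; returns the picture (420x560x3 uint8, red, green, blue); there is no depth.
- r.calibration(name): a dict with "fx", "fy", "cx", "cy" (pixels), "k1" (the pictures are not rectified: a ray, as slopes to the right and down, at radius r is drawn at 1 + k1 r^2 times it, then the intrinsics apply), "R" (3x3) and "t" (3): a world point X has camera coordinates R X + t. Camera axes: x right, y down, z forward; pixel columns grow to the right and rows downward; lengths in m; the calibration is good to about 2 mm. A picture is of the moment at which its call begins. calibration takes no time and is no camera call.
- r.sign_off(): hands the job in; it is judged then, once.
Trained networks look in the newest picture that a camera, given by its name, has taken for a name from the list of things; names that differ only in an ending like _2 or _b are one class to them, and where a whole thing is asked for, a point or a joint stands for the part that bears it (a point fixed in the world has none). Each returns a list of dicts, best first, with "confidence" (0 to 1); they miss things now and then, are a little off and sometimes report something else, mostly with a low value. They report only what shows in the picture. A call takes as long as a camera call. They do not tell look-alikes from the thing itself.
- r.boxes_of(name, camera): "box" ([left, top, width, height] in pixels, round what is visible of it).
- r.spot_point(name, camera): "centre" ([column, row] in pixels: a listed point, or the origin of a listed thing).
The state is a dict: "time": time; "q": joint angles; "joint_velocities": joint speeds; "tau": joint torques, N m; "position": TCP position; "orientation": TCP orientation; "contact_force": force on the tool from outside, world axes, zero at the start; "torque": the same for the moment, N m; "grip_width": opening from 0.0 (shut) to 1.0 (fully open); "grasp_force": force on a finger pad.
Only numpy, scipy, OpenCV 4.12 (cv2) and the standard library are available. Lean on these libraries where they do the work, as an engineer would, in place of code of your own. Each camera call takes 0.05 s, during which the arm holds its last target. There are 200 camera calls.

## Working session

There is one attempt and no reset: what is moved stays moved. The work goes in short steps, Python scripts to look and compute and a shell command to move; the robot and the scene stay as the last step left them, time stands still between calls to the robot, and variables do not carry over. Pictures are saved under pics/ and viewed, at most 10 in all, crops included, and the job is handed in when it is done.

```bash
mkdir -p pics
cat > h.py <<'E'
import numpy as np, cv2
from plant import r
def ray(name,u,v):
    c=r.calibration(name); d=np.array([(u-c['cx'])/c['fx'],(v-c['cy'])/c['fy']]); s=d.copy()
    for _ in range(20): s=d/(1+c['k1']*(s@s))
    R=np.array(c['R']); t=np.array(c['t']); return -R.T@t, R.T@np.array([s[0],s[1],1.])
def world(name,u,v,z=0.):
    o,d=ray(name,u,v); return o+d*(z-o[2])/d[2]
def pix(name,X):
    c=r.calibration(name); p=np.array(c['R'])@np.array(X)+np.array(c['t']); s=p[:2]/p[2]; s=s*(1+c['k1']*(s@s))
    return np.array([c['fx']*s[0]+c['cx'],c['fy']*s[1]+c['cy']])
def save(name,f,crop=None,k=1):
    im=r.get_image(name)
    if crop: x,y,w,h=crop; im=im[y:y+h,x:x+w]
    im=cv2.resize(im,None,fx=k,fy=k,interpolation=cv2.INTER_CUBIC); cv2.imwrite('pics/'+f,im[:,:,::-1])
E
python3 - <<'E'
from h import *
save('top','t0.png',k=1.42); save('scene','s0.png',k=1.42)
s=r.get_state(); print(s['position'],s['orientation'],s['grip_width'],r.tips_ahead,s['time'])
for n in ['gold_a','silver','spool','tray','pliers','bur_box','pink_pot','paste_jar','file']:
    for o in r.spot_point(n,'top')[:6]: print(n,np.round(o['centre']),round(o['confidence'],2),np.round(world('top',*o['centre'],0.0),3))
E
```

```text
[ 0.18313601 -0.62310233  0.24935303] [-8.66846425e-04  9.89798932e-01  1.42468553e-01 -1.84712452e-04] 0.9997497798623424 0.019 0.1
gold_a [302. 213.] 0.65 [ 0.556 -0.159  0.   ]
gold_a [288. 168.] 0.59 [ 0.679 -0.124  0.   ]
gold_a [260. 213.] 0.57 [ 0.556 -0.043  0.   ]
gold_a [315. 190.] 0.43 [ 0.617 -0.194  0.   ]
gold_a [274. 237.] 0.37 [ 0.493 -0.082  0.   ]
silver [322. 146.] 0.65 [ 0.739 -0.218  0.   ]
silver [269. 256.] 0.63 [ 0.441 -0.066  0.   ]
spool [279. 193.] 0.49 [ 0.611 -0.096  0.   ]
tray [176. 207.] 0.89 [0.58  0.185 0.   ]
pliers [367. 202.] 0.73 [ 0.581 -0.336  0.   ]
bur_box [374. 270.] 0.65 [ 0.397 -0.346  0.   ]
pink_pot [278. 132.] 0.73 [ 0.78  -0.098  0.   ]
pink_pot [376. 272.] 0.44 [ 0.392 -0.353  0.   ]
paste_jar [325. 150.] 0.92 [ 0.728 -0.225  0.   ]
paste_jar [277. 192.] 0.22 [ 0.613 -0.091  0.   ]
file [402. 289.] 0.7 [ 0.343 -0.421  0.   ]
```

View pics/t0.png

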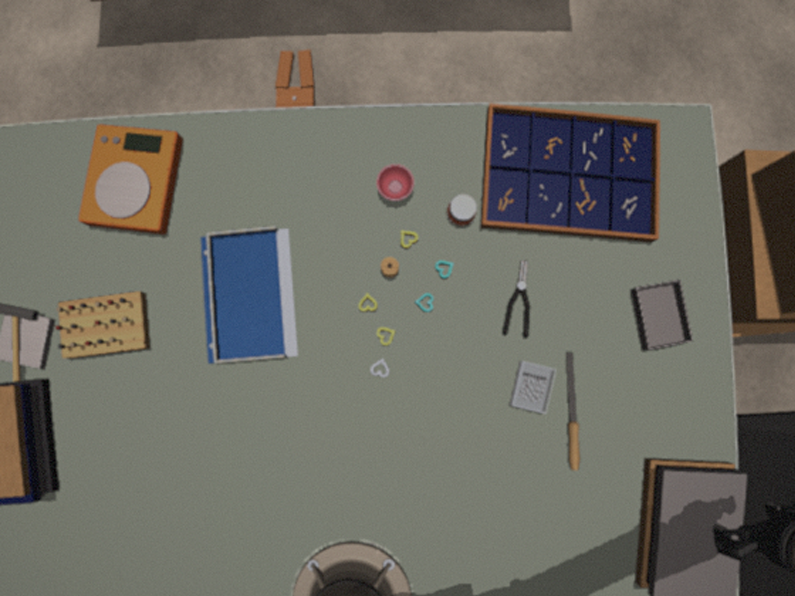

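Run:
```python
from h import *
save('top','t1.png',(225,120,120,150),4)
print(np.round(pix('top',[.58,.1,0])))
```

```text
[207. 206.]
```

View pics/t1.png

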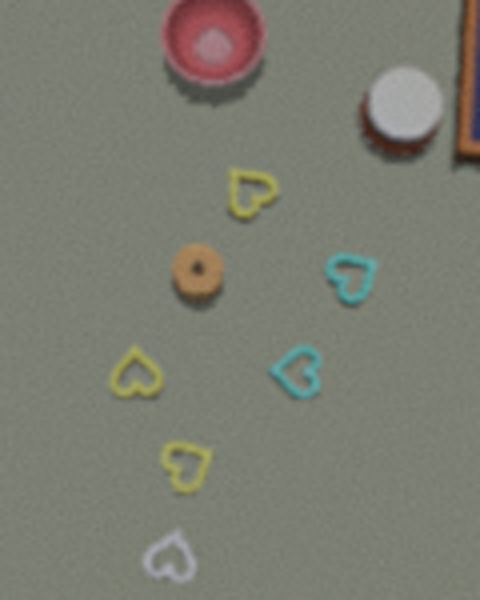

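View pics/s0.png

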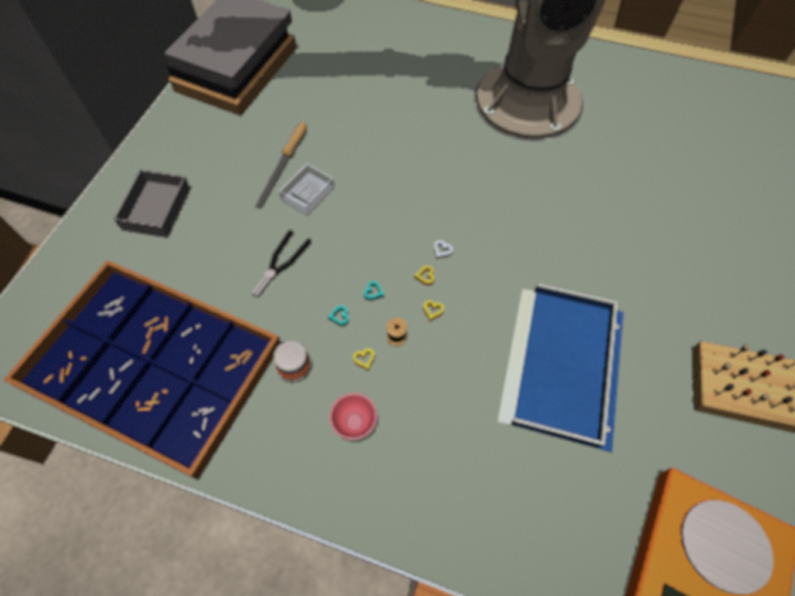

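The gold (deep yellow) hearts lie at top pixels (288,168), (259,213) and (272,237). The turquoise look-alikes are at (313,189) and (300,213), silver is at (267,259) and the spool at (275,188). The enlarged crop confirms the yellow colour of the three. The tray's lip (203–210, 161–251) faces the hearts. Next I'll segment for exact positions.

```bash
cat >> h.py <<'E'
def hearts():
    im=r.get_image('top'); hsv=cv2.cvtColor(im,cv2.COLOR_RGB2HSV)
    m=cv2.inRange(hsv,(24,110,90),(34,255,255)); m=cv2.dilate(m,np.ones((3,3)))
    n,l,st,c=cv2.connectedComponentsWithStats(m)
    for i in range(1,n):
        x,y,w,h,a=st[i]
        if a>20 and 90<x<320 and 130<y<300:
            k=cv2.convexHull(np.argwhere(l==i)[:,::-1].astype(np.float32)); M=cv2.moments(k)
            print('heart px',np.round([x,y,w,h]),np.round(world('top',M['m10']/M['m00'],M['m01']/M['m00'],.008),3))
    return im,hsv
def trayfit(hsv):
    m=cv2.inRange(hsv,(105,150,50),(120,255,255)); m[:,300:]=0
    n,l,st,c=cv2.connectedComponentsWithStats(m); i=1+np.argmax(st[1:,4])
    b=cv2.boxPoints(cv2.minAreaRect(np.argwhere(l==i)[:,::-1].astype(np.float32)))
    for p in b: print('tray',np.round(p),np.round(world('top',*p,.002),3))
E
python3 - <<'E'
from h import *
im,hsv=hearts(); trayfit(hsv)
for p in [(203,161.5),(209.5,251),(193,162),(202,252)]: print('lip',p,np.round(world('top',*p,0.002),3))
print('spool',np.round(world('top',274.5,187.5,.04),3),'silver',np.round(world('top',267.5,259.5,.008),3))
print('pot',np.round(world('top',278.5,128,.038),3), [np.round(pix('top',p)) for p in ([.6,-.1,0],[.6,-.05,0])])
E
```

```text
heart px [282 162  12  14] [ 0.677 -0.121  0.008]
heart px [253 207  13  13] [ 0.555 -0.042  0.008]
heart px [270 230   7   5] [ 0.504 -0.078  0.008]
tray [148. 166.] [0.695 0.264 0.002]
tray [193. 163.] [0.7   0.138 0.002]
tray [199. 248.] [0.466 0.122 0.002]
tray [154. 251.] [0.459 0.246 0.002]
lip (203, 161.5) [0.702 0.11  0.002]
lip (209.5, 251) [0.458 0.093 0.002]
lip (193, 162) [0.702 0.137 0.002]
lip (202, 252) [0.455 0.113 0.002]
spool [ 0.62  -0.085  0.04 ] silver [ 0.432 -0.062  0.008]
pot [ 0.781 -0.099  0.038] [array([280., 197.]), array([262., 197.])]
```

```bash
python3 -m crank '[{"rz":-0.29},{"rz":-0.29},{"rz":-0.29},{"rz":-0.29},{"rz":-0.29}]' 10 20
python3 -m crank '[{"rz":-0.29},{"rz":-0.29},{"rz":-0.29},{"rz":-0.29},{"rz":-0.085}]'
python3 -c "
from h import *
from scipy.spatial.transform import Rotation as Ro
s=r.get_state();q=s['orientation'];R=Ro.from_quat([*q[1:],q[0]]).as_matrix();p=np.array(s['position'])
print(R.round(3),p,r.tips_ahead,s['q'])
print((R.T@(np.array([.677,-.172,.12])-p)/.2).round(3))"
```

```text
[[ 0.959  0.282  0.   ]
 [ 0.282 -0.959 -0.   ]
 [ 0.     0.    -1.   ]] [ 0.18330422 -0.62365223  0.2503517 ] 0.019 [ 1.18600246  0.39839486  0.0450776   1.53659522 -0.0187175   1.20690141
 -0.05070863]
[ 3.005 -1.471  0.652]validation failed for argument at $[0]...
validation failed for argument at $[0]...
```

```bash
python3 -m crank '[{"tx":0,"ty":0,"tz":0,"rx":0,"ry":0,"rz":-0.29},{"tx":0,"ty":0,"tz":0,"rx":0,"ry":0,"rz":-0.29},{"tx":0,"ty":0,"tz":0,"rx":0,"ry":0,"rz":-0.29},{"tx":0,"ty":0,"tz":0,"rx":0,"ry":0,"rz":-0.29},{"tx":0,"ty":0,"tz":0,"rx":0,"ry":0,"rz":-0.29}]' 10 20
python3 -m crank '[{"tx":0,"ty":0,"tz":0,"rx":0,"ry":0,"rz":-0.29},{"tx":0,"ty":0,"tz":0,"rx":0,"ry":0,"rz":-0.29},{"tx":0,"ty":0,"tz":0,"rx":0,"ry":0,"rz":-0.29},{"tx":0,"ty":0,"tz":0,"rx":0,"ry":0,"rz":-0.29},{"tx":0,"ty":0,"tz":0,"rx":0,"ry":0,"rz":-0.085}]'
cat > go.py <<'E'
import sys
from h import *
from scipy.spatial.transform import Rotation as Ro
s=r.get_state();q=s['orientation'];R=Ro.from_quat([*q[1:],q[0]]).as_matrix();p=np.array(s['position'])
print('pos',p.round(4),'yaw',np.degrees(np.arctan2(R[1,0],R[0,0])).round(1),'t',s['time'],'F',np.round(s['contact_force'],1),'tips',r.tips_ahead)
for a in sys.argv[1:]:
    t=np.array(eval(a)); print(a,'shares',(R.T@(t-p)/.2).round(3)); p=t
E
python3 go.py [.677,-.172,.12]
```

```text
time: 1.15
position: [0.1833, -0.6237, 0.2504]
orientation: [0.0, 0.874, 0.487, -0.0]
contact_force: [-0.5, 0.8, -0.2]
grip_width: 0.147
grasp_force: 0.0
time: 1.65
position: [0.1832, -0.6237, 0.2504]
orientation: [0.0, 0.683, 0.73, 0.0]
contact_force: [0.1, -0.7, 0.9]
grip_width: 0.115
grasp_force: 0.0
pos [ 0.1832 -0.6237  0.2504] yaw 93.8 t 1.65 F [ 0.1 -0.7  0.9] tips 0.019
[.677,-.172,.12] shares [2.091 2.612 0.652]
```

```bash
for i in 1; do python3 -m crank '[{"tx":0.139,"ty":0.174,"tz":0.043,"rx":0,"ry":0,"rz":0},{"tx":0.139,"ty":0.174,"tz":0.043,"rx":0,"ry":0,"rz":0},{"tx":0.139,"ty":0.174,"tz":0.043,"rx":0,"ry":0,"rz":0},{"tx":0.139,"ty":0.174,"tz":0.043,"rx":0,"ry":0,"rz":0},{"tx":0.139,"ty":0.174,"tz":0.043,"rx":0,"ry":0,"rz":0}]'
python3 -m crank '[{"tx":0.139,"ty":0.174,"tz":0.043,"rx":0,"ry":0,"rz":0},{"tx":0.139,"ty":0.174,"tz":0.043,"rx":0,"ry":0,"rz":0},{"tx":0.139,"ty":0.174,"tz":0.043,"rx":0,"ry":0,"rz":0},{"tx":0.139,"ty":0.174,"tz":0.043,"rx":0,"ry":0,"rz":0},{"tx":0.139,"ty":0.174,"tz":0.043,"rx":0,"ry":0,"rz":0}]'
python3 -m crank '[{"tx":0.139,"ty":0.174,"tz":0.043,"rx":0,"ry":0,"rz":0},{"tx":0.139,"ty":0.174,"tz":0.043,"rx":0,"ry":0,"rz":0},{"tx":0.139,"ty":0.174,"tz":0.043,"rx":0,"ry":0,"rz":0},{"tx":0.139,"ty":0.174,"tz":0.043,"rx":0,"ry":0,"rz":0},{"tx":0.139,"ty":0.174,"tz":0.043,"rx":0,"ry":0,"rz":0}]'; done
python3 go.py [.677,-.172,.0255] [.659,.158,.0255]; python3 -c "
from h import *
save('top','t2.png',(225,120,120,150),4)"
```

```text
time: 2.15
position: [0.3493, -0.4729, 0.2073]
orientation: [0.0, 0.685, 0.729, -0.0]
contact_force: [-0.1, -0.5, 0.3]
grip_width: 0.116
grasp_force: 0.0
time: 2.65
position: [0.5144, -0.3234, 0.1643]
orientation: [0.0, 0.685, 0.729, -0.0]
contact_force: [0.2, -1.0, 0.2]
grip_width: 0.117
grasp_force: 0.0
time: 3.15
position: [0.6794, -0.1739, 0.121]
orientation: [0.0, 0.685, 0.729, -0.0]
contact_force: [0.4, -1.5, 0.4]
grip_width: 0.122
grasp_force: 0.0
pos [ 0.6794 -0.1739  0.121 ] yaw 93.6 t 3.15 F [ 0.4 -1.5  0.4] tips 0.019
[.677,-.172,.0255] shares [ 0.01  -0.012  0.478]
[.659,.158,.0255] shares [ 1.652e+00  1.300e-02 -1.000e-03]
```

View pics/t2.png

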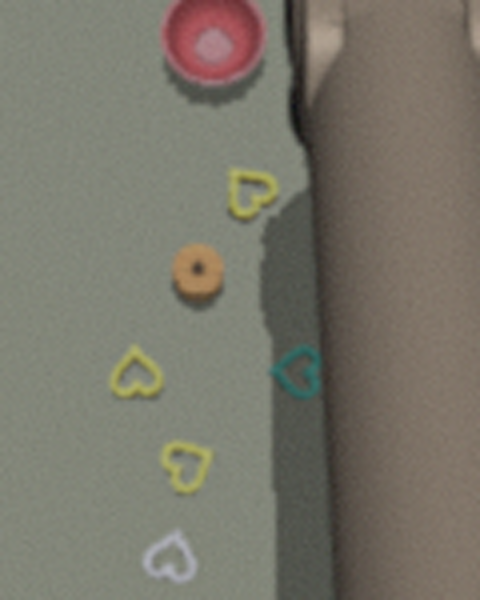

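The scene is unchanged. Descending behind the far gold heart and pushing it.

```bash
python3 -m crank '[{"tx":0.01,"ty":-0.012,"tz":0.12,"rx":0,"ry":0,"rz":0},{"tx":0,"ty":0,"tz":0.12,"rx":0,"ry":0,"rz":0},{"tx":0,"ty":0,"tz":0.12,"rx":0,"ry":0,"rz":0},{"tx":0,"ty":0,"tz":0.09,"rx":0,"ry":0,"rz":0},{"tx":0,"ty":0,"tz":0.037,"rx":0,"ry":0,"rz":0}]'
python3 -m crank '[{"tx":0.04,"ty":0,"tz":0,"rx":0,"ry":0,"rz":0},{"tx":0.04,"ty":0,"tz":0,"rx":0,"ry":0,"rz":0},{"tx":0.04,"ty":0,"tz":0,"rx":0,"ry":0,"rz":0},{"tx":0.04,"ty":0,"tz":0,"rx":0,"ry":0,"rz":0},{"tx":0.05,"ty":0,"tz":0,"rx":0,"ry":0,"rz":0}]'
python3 -m crank '[{"tx":0.06,"ty":0,"tz":0,"rx":0,"ry":0,"rz":0},{"tx":0.06,"ty":0,"tz":0,"rx":0,"ry":0,"rz":0},{"tx":0.06,"ty":0,"tz":0,"rx":0,"ry":0,"rz":0},{"tx":0.06,"ty":0,"tz":0,"rx":0,"ry":0,"rz":0},{"tx":0.06,"ty":0,"tz":0,"rx":0,"ry":0,"rz":0}]'
python3 go.py [.659,.158,.0235]; python3 -c "
from h import *
hearts(); save('scene','s1.png',(210,170,230,170),3.4)"
```

```text
time: 3.7
position: [0.6742, -0.173, 0.0217]
orientation: [-0.001, 0.685, 0.729, -0.001]
contact_force: [-0.4, -0.0, -0.4]
grip_width: 0.115
grasp_force: 0.0
time: 4.2
position: [0.6735, -0.1305, 0.0248]
orientation: [0.001, 0.685, 0.729, 0.0]
contact_force: [0.8, 0.0, -0.2]
grip_width: 0.116
grasp_force: 0.1
time: 4.7
position: [0.6692, -0.07, 0.0239]
orientation: [0.0, 0.685, 0.729, -0.0]
contact_force: [-0.5, -0.4, 0.4]
grip_width: 0.123
grasp_force: 0.1
pos [ 0.6692 -0.07    0.0239] yaw 93.6 t 4.7 F [-0.5 -0.4  0.4] tips 0.019
[.659,.158,.0235] shares [1.141 0.021 0.002]
```

View pics/s1.png

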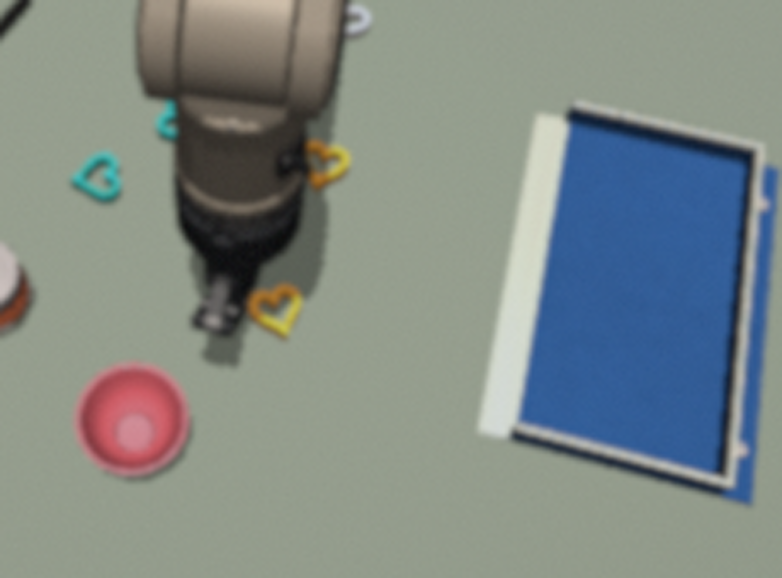

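The heart (crop 276,311) is sitting squarely on the fingertips. Continuing into the tray.

```bash
python3 -m crank '[{"tx":0.07,"ty":0,"tz":0,"rx":0,"ry":0,"rz":0},{"tx":0.07,"ty":0,"tz":0,"rx":0,"ry":0,"rz":0},{"tx":0.07,"ty":0,"tz":0,"rx":0,"ry":0,"rz":0},{"tx":0.07,"ty":0,"tz":0,"rx":0,"ry":0,"rz":0},{"tx":0.07,"ty":0,"tz":0,"rx":0,"ry":0,"rz":0}]'
python3 -m crank '[{"tx":0.07,"ty":0,"tz":0,"rx":0,"ry":0,"rz":0},{"tx":0.07,"ty":0,"tz":0,"rx":0,"ry":0,"rz":0},{"tx":0.07,"ty":0,"tz":0,"rx":0,"ry":0,"rz":0},{"tx":0.07,"ty":0,"tz":0,"rx":0,"ry":0,"rz":0},{"tx":0.07,"ty":0,"tz":0,"rx":0,"ry":0,"rz":0}]'
python3 -m crank '[{"tx":0.07,"ty":0,"tz":0,"rx":0,"ry":0,"rz":0},{"tx":0.07,"ty":0,"tz":0,"rx":0,"ry":0,"rz":0},{"tx":0.07,"ty":0,"tz":0,"rx":0,"ry":0,"rz":0},{"tx":0.07,"ty":0,"tz":0,"rx":0,"ry":0,"rz":0},{"tx":0.06,"ty":0,"tz":0,"rx":0,"ry":0,"rz":0}]'
python3 -m crank '[{"tx":0.04,"ty":0,"tz":0,"rx":0,"ry":0,"rz":0},{"tx":0.03,"ty":0,"tz":0,"rx":0,"ry":0,"rz":0},{"tx":0.02,"ty":0,"tz":0,"rx":0,"ry":0,"rz":0},{"tx":0,"ty":0,"tz":0,"rx":0,"ry":0,"rz":0}]'
python3 go.py [.655,.11,.0235] [.655,.11,.1] [.554,-.095,.1] [.554,-.095,.0235]; python3 -c "
from h import *
hearts(); save('scene','s2.png',(210,140,230,200),3)"
```

```text
time: 5.3
position: [0.6648, 0.0003, 0.0239]
orientation: [-0.0, 0.684, 0.729, 0.0]
contact_force: [-0.4, -0.1, 0.6]
grip_width: 0.116
grasp_force: 0.1
time: 5.8
position: [0.6605, 0.0697, 0.0239]
orientation: [0.0, 0.685, 0.729, -0.0]
contact_force: [0.8, -0.6, 0.6]
grip_width: 0.116
grasp_force: 0.1
time: 6.3
position: [0.6561, 0.138, 0.0239]
orientation: [-0.0, 0.684, 0.729, 0.0]
contact_force: [0.6, -0.1, -0.1]
grip_width: 0.115
grasp_force: 0.1
time: 6.7
position: [0.6551, 0.1548, 0.0239]
orientation: [-0.0, 0.685, 0.729, 0.0]
contact_force: [0.4, -0.5, 0.3]
grip_width: 0.116
grasp_force: 0.0
pos [0.6551 0.1548 0.0239] yaw 93.6 t 6.7 F [ 0.4 -0.5  0.3] tips 0.019
[.655,.11,.0235] shares [-0.223 -0.015  0.002]
[.655,.11,.1] shares [ 0.     0.    -0.382]
[.554,-.095,.1] shares [-0.991 -0.568 -0.   ]
[.554,-.095,.0235] shares [-0.    -0.     0.382]
heart px [253 208  13  12] [ 0.554 -0.042  0.008]
heart px [266 230  11   5] [ 0.505 -0.073  0.008]
```

View pics/s2.png

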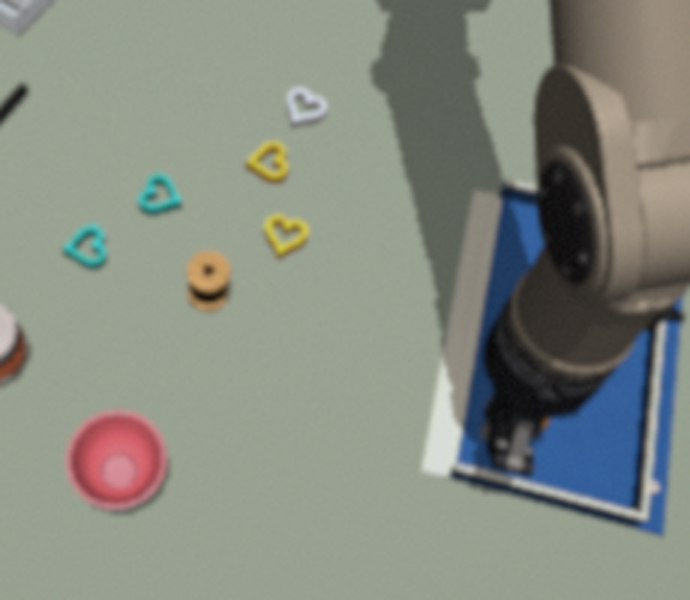

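Heart C is in the tray, behind the fingers. Silver, spool and turquoise are undisturbed. Backing off and moving to the middle heart.

```bash
python3 -m crank '[{"tx":-0.1,"ty":0,"tz":0,"rx":0,"ry":0,"rz":0},{"tx":-0.12,"ty":0,"tz":-0.02,"rx":0,"ry":0,"rz":0},{"tx":0,"ty":0,"tz":-0.18,"rx":0,"ry":0,"rz":0},{"tx":0,"ty":0,"tz":-0.18,"rx":0,"ry":0,"rz":0}]'
python3 -m crank '[{"tx":-0.195,"ty":-0.116,"tz":0,"rx":0,"ry":0,"rz":0},{"tx":-0.195,"ty":-0.116,"tz":0,"rx":0,"ry":0,"rz":0},{"tx":-0.195,"ty":-0.116,"tz":0,"rx":0,"ry":0,"rz":0},{"tx":-0.195,"ty":-0.116,"tz":0,"rx":0,"ry":0,"rz":0},{"tx":-0.195,"ty":-0.116,"tz":0,"rx":0,"ry":0,"rz":0}]'
python3 -m crank '[{"tx":0,"ty":0,"tz":0,"rx":0,"ry":0,"rz":0}]'
python3 go.py [.552,-.09,.0235] [.551,.152,.0235]; python3 -c "
from h import *
hearts()"
```

```text
time: 7.2
position: [0.6573, 0.1055, 0.0993]
orientation: [-0.0, 0.686, 0.727, -0.002]
contact_force: [0.2, 0.8, -0.2]
grip_width: 0.119
grasp_force: 0.0
time: 7.7
position: [0.5526, -0.0955, 0.1]
orientation: [0.0, 0.686, 0.728, -0.001]
contact_force: [0.4, -0.7, -0.4]
grip_width: 0.118
grasp_force: 0.0
time: 7.8
position: [0.5497, -0.1024, 0.0993]
orientation: [0.0, 0.69, 0.724, -0.004]
contact_force: [-0.2, 0.1, -0.1]
grip_width: 0.118
grasp_force: 0.0
pos [ 0.5497 -0.1024  0.0993] yaw 92.8 t 7.8 F [-0.2  0.1 -0.1] tips 0.019
[.552,-.09,.0235] shares [0.064 0.016 0.378]
[.551,.152,.0235] shares [ 1.209  0.054 -0.008]
heart px [173 178  13  14] [0.638 0.175 0.008]
heart px [253 209   6   6] [ 0.561 -0.032  0.008]
```

```bash
python3 -m crank '[{"tx":0.064,"ty":0.016,"tz":0,"rx":0,"ry":0,"rz":0},{"tx":0,"ty":0,"tz":0.12,"rx":0,"ry":0,"rz":0},{"tx":0,"ty":0,"tz":0.12,"rx":0,"ry":0,"rz":0},{"tx":0,"ty":0,"tz":0.1,"rx":0,"ry":0,"rz":0},{"tx":0,"ty":0,"tz":0.036,"rx":0,"ry":0,"rz":0}]'
python3 -m crank '[{"tx":0.03,"ty":0,"tz":0,"rx":0,"ry":0,"rz":0},{"tx":0.04,"ty":0.003,"tz":0,"rx":0,"ry":0,"rz":0},{"tx":0.04,"ty":0.003,"tz":0,"rx":0,"ry":0,"rz":0},{"tx":0.05,"ty":0.003,"tz":0,"rx":0,"ry":0,"rz":0},{"tx":0.06,"ty":0.003,"tz":0,"rx":0,"ry":0,"rz":0}]'
python3 -m crank '[{"tx":0.06,"ty":0.003,"tz":0,"rx":0,"ry":0,"rz":0},{"tx":0.06,"ty":0.003,"tz":0,"rx":0,"ry":0,"rz":0},{"tx":0.06,"ty":0.003,"tz":0,"rx":0,"ry":0,"rz":0},{"tx":0.06,"ty":0.003,"tz":0,"rx":0,"ry":0,"rz":0},{"tx":0.06,"ty":0.003,"tz":0,"rx":0,"ry":0,"rz":0}]'
python3 go.py [.552,.152,.0235]; python3 -c "
from h import *
hearts(); save('scene','s3.png',(210,140,230,200),3)"
```

```text
time: 8.35
position: [0.5561, -0.0755, 0.0229]
orientation: [-0.002, 0.683, 0.73, -0.0]
contact_force: [-0.9, 0.1, 0.1]
grip_width: 0.114
grasp_force: 0.0
time: 8.85
position: [0.5569, -0.0336, 0.0254]
orientation: [0.001, 0.685, 0.729, 0.0]
contact_force: [-0.3, 0.6, -0.1]
grip_width: 0.119
grasp_force: 0.2
time: 9.35
position: [0.5555, 0.0268, 0.0246]
orientation: [0.0, 0.685, 0.729, -0.0]
contact_force: [0.0, -1.0, 0.1]
grip_width: 0.12
grasp_force: 0.2
pos [0.5555 0.0268 0.0246] yaw 93.6 t 9.35 F [ 0.  -1.   0.1] tips 0.019
[.552,.152,.0235] shares [0.626 0.022 0.006]
heart px [173 178  13  14] [0.638 0.175 0.008]
heart px [266 230  11   5] [ 0.505 -0.073  0.008]
```

View pics/s3.png

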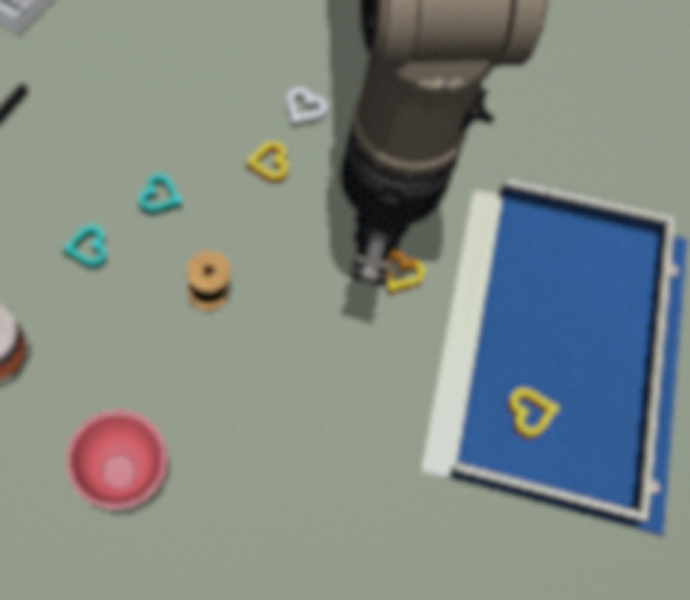

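Heart C lies flat in the tray (533,411) and B rides on the fingertips (402,270). Finishing B and moving to A.

```bash
python3 -m crank '[{"tx":0.06,"ty":0.002,"tz":0,"rx":0,"ry":0,"rz":0},{"tx":0.06,"ty":0.002,"tz":0,"rx":0,"ry":0,"rz":0},{"tx":0.06,"ty":0.002,"tz":0,"rx":0,"ry":0,"rz":0},{"tx":0.06,"ty":0.002,"tz":0,"rx":0,"ry":0,"rz":0},{"tx":0.06,"ty":0.002,"tz":0,"rx":0,"ry":0,"rz":0}]'
python3 -m crank '[{"tx":0.06,"ty":0.002,"tz":0,"rx":0,"ry":0,"rz":0},{"tx":0.06,"ty":0.002,"tz":0,"rx":0,"ry":0,"rz":0},{"tx":0.06,"ty":0.002,"tz":0,"rx":0,"ry":0,"rz":0},{"tx":0.06,"ty":0.002,"tz":0,"rx":0,"ry":0,"rz":0},{"tx":0.05,"ty":0.002,"tz":0,"rx":0,"ry":0,"rz":0}]'
python3 -m crank '[{"tx":0.03,"ty":0,"tz":0,"rx":0,"ry":0,"rz":0},{"tx":0.02,"ty":0,"tz":0,"rx":0,"ry":0,"rz":0},{"tx":0,"ty":0,"tz":0,"rx":0,"ry":0,"rz":0},{"tx":-0.08,"ty":0,"tz":0,"rx":0,"ry":0,"rz":0},{"tx":-0.12,"ty":0,"tz":-0.02,"rx":0,"ry":0,"rz":0}]'
python3 -m crank '[{"tx":0,"ty":0,"tz":-0.18,"rx":0,"ry":0,"rz":0},{"tx":0,"ty":0,"tz":-0.18,"rx":0,"ry":0,"rz":0},{"tx":0,"ty":0,"tz":0,"rx":0,"ry":0,"rz":0}]'
python3 go.py [.497,-.125,.1] [.497,-.125,.0235] [.5,.15,.0235]; python3 -c "
from h import *
hearts()"
```

```text
time: 9.95
position: [0.5538, 0.0869, 0.0247]
orientation: [0.0, 0.685, 0.729, 0.0]
contact_force: [0.2, 0.4, -0.9]
grip_width: 0.12
grasp_force: 0.1
time: 10.45
position: [0.5521, 0.145, 0.0247]
orientation: [-0.0, 0.684, 0.729, 0.0]
contact_force: [-0.3, 0.9, -0.0]
grip_width: 0.117
grasp_force: 0.1
time: 10.95
position: [0.5536, 0.1133, 0.0283]
orientation: [-0.0, 0.684, 0.73, -0.0]
contact_force: [-0.3, 0.3, -0.0]
grip_width: 0.117
grasp_force: 0.0
time: 11.25
position: [0.5579, 0.1123, 0.1054]
orientation: [0.003, 0.686, 0.728, 0.004]
contact_force: [0.5, 0.7, 0.3]
grip_width: 0.114
grasp_force: 0.0
pos [0.5579 0.1123 0.1054] yaw 93.4 t 11.25 F [0.5 0.7 0.3] tips 0.019
[.497,-.125,.1] shares [-1.166 -0.375  0.023]
[.497,-.125,.0235] shares [-0.    -0.004  0.382]
[.5,.15,.0235] shares [1.372e+00 9.700e-02 1.000e-03]
heart px [266 230  11   5] [ 0.505 -0.073  0.008]
```

```bash
python3 -m crank '[{"tx":-0.2,"ty":-0.0625,"tz":0,"rx":0,"ry":0,"rz":0},{"tx":-0.2,"ty":-0.0625,"tz":0,"rx":0,"ry":0,"rz":0},{"tx":-0.2,"ty":-0.0625,"tz":0,"rx":0,"ry":0,"rz":0},{"tx":-0.2,"ty":-0.0625,"tz":0,"rx":0,"ry":0,"rz":0},{"tx":-0.2,"ty":-0.0625,"tz":0,"rx":0,"ry":0,"rz":0}]'
python3 -m crank '[{"tx":-0.166,"ty":-0.0625,"tz":0.02,"rx":0,"ry":0,"rz":0},{"tx":0,"ty":0,"tz":0,"rx":0,"ry":0,"rz":0},{"tx":0,"ty":0,"tz":0,"rx":0,"ry":0,"rz":0}]'
python3 go.py [.497,-.125,.0235] [.5,.15,.0235]; python3 -c "
from h import *
hearts(); save('scene','s4.png',(210,140,230,200),3)"
```

```text
time: 11.8
position: [0.5021, -0.0926, 0.0995]
orientation: [-0.001, 0.685, 0.728, -0.001]
contact_force: [0.6, -0.7, -0.8]
grip_width: 0.119
grasp_force: 0.0
time: 12.1
position: [0.4922, -0.1254, 0.0955]
orientation: [-0.001, 0.686, 0.728, -0.001]
contact_force: [0.4, -0.3, 0.0]
grip_width: 0.117
grasp_force: 0.0
pos [ 0.4922 -0.1254  0.0955] yaw 93.4 t 12.1 F [ 0.4 -0.3  0. ] tips 0.019
[.497,-.125,.0235] shares [0.    0.025 0.36 ]
[.5,.15,.0235] shares [1.372 0.096 0.   ]
heart px [173 178  13  14] [0.638 0.175 0.008]
heart px [170 209  14  14] [0.553 0.18  0.008]
```

View pics/s4.png

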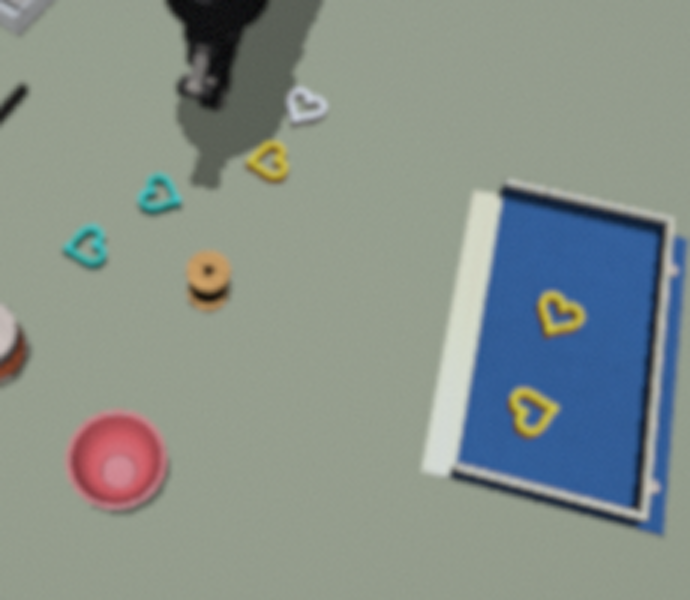

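Both pushed hearts lie flat in the tray (533,411 and 560,314). A is next, at (269,161).

```bash
python3 -c "
from h import *
print(world('scene',299.7,193.7,.006).round(3), world('top',271.7,236.5,.008).round(3))"
python3 -m crank '[{"tx":0,"ty":0.025,"tz":0.12,"rx":0,"ry":0,"rz":0},{"tx":0,"ty":0,"tz":0.12,"rx":0,"ry":0,"rz":0},{"tx":0,"ty":0,"tz":0.09,"rx":0,"ry":0,"rz":0},{"tx":0,"ty":0,"tz":0.03,"rx":0,"ry":0,"rz":0},{"tx":0,"ty":0,"tz":0,"rx":0,"ry":0,"rz":0}]'
python3 -m crank '[{"tx":0.04,"ty":0,"tz":0,"rx":0,"ry":0,"rz":0},{"tx":0.04,"ty":0.004,"tz":0,"rx":0,"ry":0,"rz":0},{"tx":0.04,"ty":0.004,"tz":0,"rx":0,"ry":0,"rz":0},{"tx":0.05,"ty":0.004,"tz":0,"rx":0,"ry":0,"rz":0},{"tx":0.06,"ty":0.004,"tz":0,"rx":0,"ry":0,"rz":0}]'
python3 -m crank '[{"tx":0.06,"ty":0.004,"tz":0,"rx":0,"ry":0,"rz":0},{"tx":0.06,"ty":0.004,"tz":0,"rx":0,"ry":0,"rz":0},{"tx":0.06,"ty":0.004,"tz":0,"rx":0,"ry":0,"rz":0},{"tx":0.06,"ty":0.004,"tz":0,"rx":0,"ry":0,"rz":0},{"tx":0.06,"ty":0.004,"tz":0,"rx":0,"ry":0,"rz":0}]'
python3 go.py [.5,.15,.0235]; python3 -c "
from h import *
save('scene','s5.png',(210,140,230,200),3)"
```

```text
[ 0.495 -0.072  0.006] [ 0.493 -0.075  0.008]
time: 12.7
position: [0.4985, -0.1221, 0.024]
orientation: [-0.001, 0.684, 0.73, -0.0]
contact_force: [0.1, 0.3, -0.2]
grip_width: 0.116
grasp_force: 0.0
time: 13.2
position: [0.4994, -0.0765, 0.0251]
orientation: [0.0, 0.685, 0.729, 0.0]
contact_force: [-0.3, -1.1, 1.0]
grip_width: 0.118
grasp_force: 0.2
time: 13.7
position: [0.4993, -0.016, 0.0247]
orientation: [0.0, 0.685, 0.729, -0.0]
contact_force: [0.8, -0.5, 0.7]
grip_width: 0.117
grasp_force: 0.2
pos [ 0.4993 -0.016   0.0247] yaw 93.6 t 13.7 F [ 0.8 -0.5  0.7] tips 0.019
[.5,.15,.0235] shares [0.828 0.055 0.006]
```

View pics/s5.png

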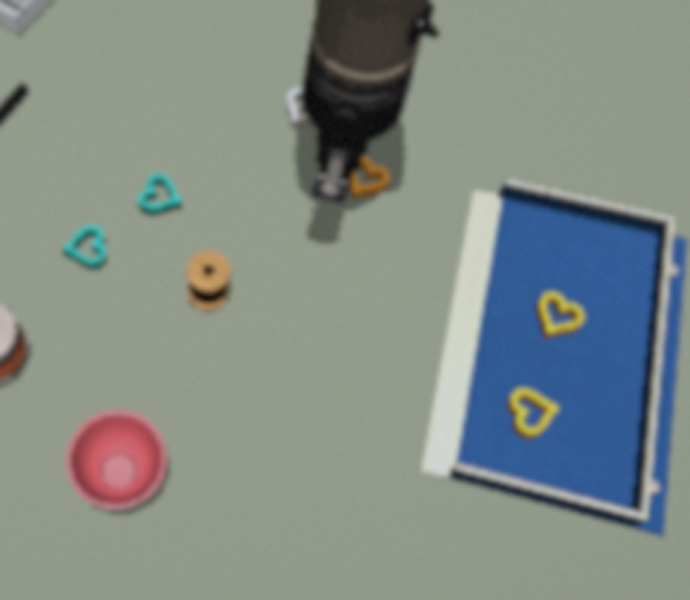

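A is riding on the fingertips (370,178) and silver is unmoved. Finishing, then retreating upward.

```bash
python3 -m crank '[{"tx":0.06,"ty":0.004,"tz":0,"rx":0,"ry":0,"rz":0},{"tx":0.06,"ty":0.004,"tz":0,"rx":0,"ry":0,"rz":0},{"tx":0.06,"ty":0.004,"tz":0,"rx":0,"ry":0,"rz":0},{"tx":0.06,"ty":0.004,"tz":0,"rx":0,"ry":0,"rz":0},{"tx":0.06,"ty":0.004,"tz":0,"rx":0,"ry":0,"rz":0}]'
python3 -m crank '[{"tx":0.06,"ty":0.004,"tz":0,"rx":0,"ry":0,"rz":0},{"tx":0.06,"ty":0.004,"tz":0,"rx":0,"ry":0,"rz":0},{"tx":0.06,"ty":0.004,"tz":0,"rx":0,"ry":0,"rz":0},{"tx":0.06,"ty":0.004,"tz":0,"rx":0,"ry":0,"rz":0},{"tx":0.06,"ty":0.004,"tz":0,"rx":0,"ry":0,"rz":0}]'
python3 -m crank '[{"tx":0.06,"ty":0.003,"tz":0,"rx":0,"ry":0,"rz":0},{"tx":0.06,"ty":0.003,"tz":0,"rx":0,"ry":0,"rz":0},{"tx":0.04,"ty":0.003,"tz":0,"rx":0,"ry":0,"rz":0},{"tx":0.03,"ty":0,"tz":0,"rx":0,"ry":0,"rz":0},{"tx":0.02,"ty":0,"tz":0,"rx":0,"ry":0,"rz":0}]'
python3 -m crank '[{"tx":0,"ty":0,"tz":0,"rx":0,"ry":0,"rz":0},{"tx":-0.08,"ty":0,"tz":0,"rx":0,"ry":0,"rz":0},{"tx":-0.12,"ty":0,"tz":-0.02,"rx":0,"ry":0,"rz":0},{"tx":0,"ty":0,"tz":-0.18,"rx":0,"ry":0,"rz":0},{"tx":0,"ty":0,"tz":-0.18,"rx":0,"ry":0,"rz":0}]'
python3 -m crank '[{"tx":-0.2,"ty":0,"tz":-0.1,"rx":0,"ry":0,"rz":0},{"tx":-0.2,"ty":0,"tz":-0.1,"rx":0,"ry":0,"rz":0},{"tx":-0.2,"ty":0,"tz":-0.1,"rx":0,"ry":0,"rz":0},{"tx":-0.2,"ty":0,"tz":-0.1,"rx":0,"ry":0,"rz":0},{"tx":-0.2,"ty":0,"tz":-0.1,"rx":0,"ry":0,"rz":0}]'
python3 -m crank '[{"tx":-0.2,"ty":0,"tz":0,"rx":0,"ry":0,"rz":0},{"tx":-0.2,"ty":0,"tz":0,"rx":0,"ry":0,"rz":0},{"tx":0,"ty":0,"tz":0,"rx":0,"ry":0,"rz":0},{"tx":0,"ty":0,"tz":0,"rx":0,"ry":0,"rz":0}]'
python3 go.py; python3 -c "
from h import *
im,h=hearts(); trayfit(h); save('scene','s6.png',(210,140,230,200),3)"
```

```text
time: 14.25
position: [0.4996, 0.0442, 0.0247]
orientation: [0.0, 0.685, 0.729, 0.0]
contact_force: [0.9, 0.8, 1.1]
grip_width: 0.116
grasp_force: 0.0
time: 14.75
position: [0.4998, 0.1041, 0.0247]
orientation: [0.0, 0.685, 0.729, -0.0]
contact_force: [-0.1, -0.4, 0.2]
grip_width: 0.115
grasp_force: 0.0
time: 15.25
position: [0.499, 0.1456, 0.0246]
orientation: [0.0, 0.685, 0.729, -0.0]
contact_force: [-0.3, -0.1, -0.4]
grip_width: 0.114
grasp_force: 0.0
time: 15.75
position: [0.5005, 0.1031, 0.1006]
orientation: [-0.001, 0.686, 0.728, -0.002]
contact_force: [0.9, 1.1, -0.5]
grip_width: 0.115
grasp_force: 0.0
time: 16.25
position: [0.5134, -0.0967, 0.2016]
orientation: [0.0, 0.685, 0.728, -0.0]
contact_force: [0.6, -0.7, -1.2]
grip_width: 0.115
grasp_force: 0.0
time: 16.65
position: [0.5183, -0.1756, 0.2004]
orientation: [-0.0, 0.686, 0.728, -0.0]
contact_force: [0.1, 0.7, 0.3]
grip_width: 0.115
grasp_force: 0.0
pos [ 0.5183 -0.1756  0.2004] yaw 93.4 t 16.65 F [0.1 0.7 0.3] tips 0.019
heart px [173 178  13  14] [0.638 0.175 0.008]
heart px [170 209  14  14] [0.553 0.18  0.008]
heart px [224 240  13  13] [0.471 0.038 0.008]
tray [147. 166.] [0.695 0.265 0.002]
tray [192. 163.] [0.7   0.139 0.002]
tray [199. 248.] [0.466 0.122 0.002]
tray [154. 251.] [0.459 0.245 0.002]
```

View pics/s6.png

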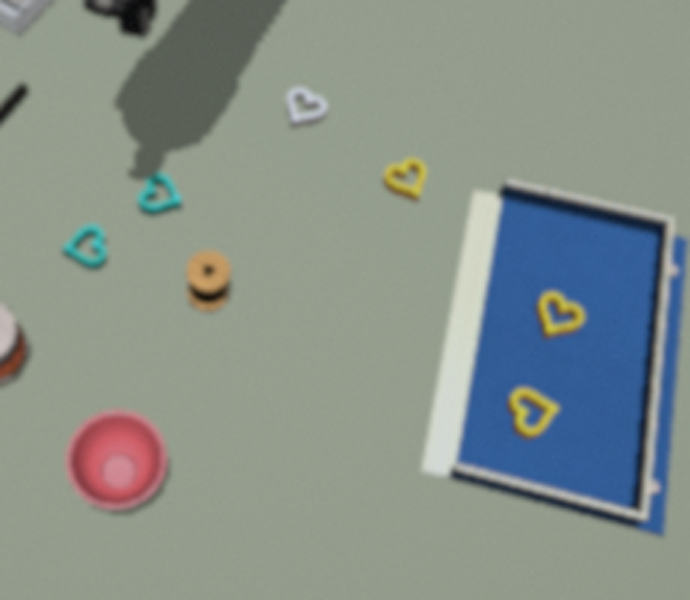

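Heart A slipped off sideways: it now lies at about (0.471, 0.038), image point (407,178), clear of the tray wall. Everything else is in place. I'll nudge it in +x first, then push it in again with a wider finger spread.

```bash
python3 go.py [.418,.036,.2] [.418,.036,.0245] [.470,.036,.0245]
```

```text
pos [ 0.5188 -0.1729  0.2005] yaw 93.7 t 16.75 F [ 0.2 -0.1  0.1] tips 0.019
[.418,.036,.2] shares [ 1.075 -0.436  0.003]
[.418,.036,.0245] shares [-0.001  0.     0.877]
[.470,.036,.0245] shares [-0.017  0.259 -0.   ]
```

```bash
python3 -m crank '[{"tx":0.18,"ty":-0.073,"tz":0,"rx":0,"ry":0,"rz":0},{"tx":0.18,"ty":-0.073,"tz":0,"rx":0,"ry":0,"rz":0},{"tx":0.18,"ty":-0.073,"tz":0,"rx":0,"ry":0,"rz":0},{"tx":0.18,"ty":-0.073,"tz":0,"rx":0,"ry":0,"rz":0},{"tx":0.18,"ty":-0.073,"tz":0,"rx":0,"ry":0,"rz":0}]' 10
python3 -m crank '[{"tx":0.175,"ty":-0.073,"tz":0,"rx":0,"ry":0,"rz":0},{"tx":0,"ty":0,"tz":0,"rx":0,"ry":0,"rz":0},{"tx":0,"ty":0,"tz":0.2,"rx":0,"ry":0,"rz":0},{"tx":0,"ty":0,"tz":0.2,"rx":0,"ry":0,"rz":0},{"tx":0,"ty":0,"tz":0.2,"rx":0,"ry":0,"rz":0}]'
python3 -m crank '[{"tx":0,"ty":0,"tz":0,"rx":0,"ry":0,"rz":0},{"tx":0,"ty":0,"tz":0,"rx":0,"ry":0,"rz":0}]'
python3 go.py [.418,.036,.0245] [.470,.036,.0245]; python3 -c "
from h import *
hearts()"
```

```text
time: 17.25
position: [0.4336, 0.0038, 0.2007]
orientation: [0.0, 0.684, 0.73, -0.0]
contact_force: [0.3, 0.1, -0.1]
grip_width: 0.117
grasp_force: 0.0
time: 17.75
position: [0.4185, 0.0355, 0.0799]
orientation: [0.001, 0.684, 0.73, 0.001]
contact_force: [1.2, 0.2, 0.2]
grip_width: 0.119
grasp_force: 0.0
time: 17.95
position: [0.4181, 0.0354, 0.081]
orientation: [-0.0, 0.684, 0.729, -0.0]
contact_force: [-0.5, -0.4, 0.8]
grip_width: 0.116
grasp_force: 0.0
pos [0.4181 0.0354 0.081 ] yaw 93.7 t 17.95 F [-0.5 -0.4  0.8] tips 0.019
[.418,.036,.0245] shares [0.003 0.    0.282]
[.470,.036,.0245] shares [-0.017  0.259 -0.   ]
heart px [172 178  14  14] [0.638 0.176 0.008]
heart px [170 209  14  14] [0.553 0.18  0.008]
heart px [230 241   7   9] [0.471 0.028 0.008]
```

```bash
python3 -m crank '[{"tx":0,"ty":0,"tz":0.12,"rx":0,"ry":0,"rz":0},{"tx":0,"ty":0,"tz":0.1,"rx":0,"ry":0,"rz":0},{"tx":0,"ty":0,"tz":0.06,"rx":0,"ry":0,"rz":0},{"tx":0,"ty":0,"tz":0,"rx":0,"ry":0,"rz":0}]'
python3 -m crank '[{"tx":-0.002,"ty":0.03,"tz":0,"rx":0,"ry":0,"rz":0},{"tx":-0.002,"ty":0.03,"tz":0,"rx":0,"ry":0,"rz":0},{"tx":-0.002,"ty":0.03,"tz":0,"rx":0,"ry":0,"rz":0},{"tx":-0.002,"ty":0.03,"tz":0,"rx":0,"ry":0,"rz":0},{"tx":-0.002,"ty":0.03,"tz":0,"rx":0,"ry":0,"rz":0}]'
python3 -m crank '[{"tx":-0.002,"ty":0.03,"tz":0,"rx":0,"ry":0,"rz":0},{"tx":-0.002,"ty":0.03,"tz":0,"rx":0,"ry":0,"rz":0},{"tx":-0.002,"ty":0.03,"tz":0,"rx":0,"ry":0,"rz":0},{"tx":-0.002,"ty":0.02,"tz":0,"rx":0,"ry":0,"rz":0},{"tx":0,"ty":0,"tz":0,"rx":0,"ry":0,"rz":0}]'
python3 -m crank '[{"tx":0,"ty":-0.1,"tz":0,"rx":0,"ry":0,"rz":0},{"tx":0,"ty":-0.1,"tz":-0.1,"rx":0,"ry":0,"rz":0},{"tx":0,"ty":0,"tz":-0.2,"rx":0,"ry":0,"rz":0},{"tx":-0.2,"ty":0,"tz":-0.1,"rx":0,"ry":0,"rz":0},{"tx":-0.2,"ty":0,"tz":0,"rx":0,"ry":0,"rz":0}]' 18
python3 -m crank '[{"tx":-0.2,"ty":0,"tz":0,"rx":0,"ry":0,"rz":0},{"tx":-0.2,"ty":0,"tz":0,"rx":0,"ry":0,"rz":0},{"tx":0,"ty":0,"tz":0,"rx":0,"ry":0,"rz":0},{"tx":0,"ty":0,"tz":0,"rx":0,"ry":0,"rz":0}]'
python3 go.py; python3 -c "
from h import *
hearts()
from h import world
for o in r.spot_point('gold_a','scene')[:7]: print(round(o['confidence'],2),world('scene',*o['centre'],.006).round(3))"
```

```text
time: 18.4
position: [0.4185, 0.0349, 0.025]
orientation: [0.0, 0.685, 0.729, -0.0]
contact_force: [0.7, -0.0, 0.6]
grip_width: 0.119
grasp_force: 0.0
time: 18.9
position: [0.449, 0.0348, 0.0249]
orientation: [0.0, 0.685, 0.729, 0.0]
contact_force: [-0.9, -0.7, -0.4]
grip_width: 0.119
grasp_force: 0.2
time: 19.4
position: [0.4711, 0.0346, 0.0247]
orientation: [0.0, 0.685, 0.729, 0.0]
contact_force: [-0.3, -0.1, 0.3]
grip_width: 0.119
grasp_force: 0.0
time: 19.9
position: [0.4379, -0.0478, 0.1079]
orientation: [0.003, 0.683, 0.73, 0.002]
contact_force: [0.6, -0.6, 0.6]
grip_width: 0.209
grasp_force: 0.0
time: 20.3
position: [0.44, -0.1283, 0.1046]
orientation: [-0.0, 0.686, 0.728, -0.0]
contact_force: [0.2, 0.9, -0.4]
grip_width: 0.212
grasp_force: 0.0
pos [ 0.44   -0.1283  0.1046] yaw 93.4 t 20.3 F [ 0.2  0.9 -0.4] tips 0.019
heart px [172 178  14  14] [0.638 0.176 0.008]
heart px [170 209  14  14] [0.553 0.18  0.008]
heart px [225 229  13  13] [0.5   0.035 0.008]
0.68 [0.558 0.181 0.006]
0.54 [0.473 0.035 0.006]
0.52 [ 0.615 -0.189  0.006]
0.44 [0.638 0.177 0.006]
0.41 [ 0.555 -0.147  0.006]
```

```bash
python3 -m crank '[{"tx":0.14,"ty":0.085,"tz":0,"rx":0,"ry":0,"rz":0},{"tx":0.14,"ty":0.085,"tz":0,"rx":0,"ry":0,"rz":0},{"tx":0.14,"ty":0.085,"tz":0,"rx":0,"ry":0,"rz":0},{"tx":0.13,"ty":0.085,"tz":0,"rx":0,"ry":0,"rz":0},{"tx":0,"ty":0,"tz":0,"rx":0,"ry":0,"rz":0}]' 22
python3 -m crank '[{"tx":0,"ty":0,"tz":0,"rx":0,"ry":0,"rz":0}]'
python3 go.py [.499,-.013,.0245] [.502,.152,.0245]; python3 -c "
from h import *
hearts()"
```

```text
time: 20.9
position: [0.5033, -0.0066, 0.1052]
orientation: [-0.0, 0.681, 0.732, 0.002]
contact_force: [-0.8, 0.3, 0.2]
grip_width: 0.257
grasp_force: 0.0
time: 21.0
position: [0.501, -0.0115, 0.1045]
orientation: [-0.0, 0.683, 0.73, -0.0]
contact_force: [-0.3, -0.4, 0.9]
grip_width: 0.254
grasp_force: 0.0
pos [ 0.501  -0.0115  0.1045] yaw 93.8 t 21.0 F [-0.3 -0.4  0.9] tips 0.019
[.499,-.013,.0245] shares [-0.007 -0.01   0.4  ]
[.502,.152,.0245] shares [0.822 0.07  0.   ]
heart px [172 178  14  14] [0.638 0.176 0.008]
heart px [170 209  14  14] [0.553 0.18  0.008]
```

```bash
python3 -m crank '[{"tx":-0.015,"ty":-0.005,"tz":0.12,"rx":0,"ry":0,"rz":0},{"tx":0,"ty":0,"tz":0.12,"rx":0,"ry":0,"rz":0},{"tx":0,"ty":0,"tz":0.1,"rx":0,"ry":0,"rz":0},{"tx":0,"ty":0,"tz":0.06,"rx":0,"ry":0,"rz":0},{"tx":0,"ty":0,"tz":0,"rx":0,"ry":0,"rz":0}]'
python3 -m crank '[{"tx":0.03,"ty":0.002,"tz":0,"rx":0,"ry":0,"rz":0},{"tx":0.03,"ty":0.002,"tz":0,"rx":0,"ry":0,"rz":0},{"tx":0.03,"ty":0.002,"tz":0,"rx":0,"ry":0,"rz":0},{"tx":0.03,"ty":0.002,"tz":0,"rx":0,"ry":0,"rz":0},{"tx":0.04,"ty":0.003,"tz":0,"rx":0,"ry":0,"rz":0}]'
python3 -m crank '[{"tx":0.05,"ty":0.003,"tz":0,"rx":0,"ry":0,"rz":0},{"tx":0.05,"ty":0.003,"tz":0,"rx":0,"ry":0,"rz":0},{"tx":0.05,"ty":0.003,"tz":0,"rx":0,"ry":0,"rz":0},{"tx":0.05,"ty":0.003,"tz":0,"rx":0,"ry":0,"rz":0},{"tx":0.05,"ty":0.003,"tz":0,"rx":0,"ry":0,"rz":0}]'
python3 go.py [.502,.152,.0245]
cat >> h.py <<'E'
def sc():
    im=r.get_image('scene'); h=cv2.cvtColor(im,cv2.COLOR_RGB2HSV)
    m=cv2.dilate(cv2.inRange(h,(12,140,90),(34,255,255)),np.ones((3,3))); n,l,st,c=cv2.connectedComponentsWithStats(m)
    for i in range(1,n):
        w=world('scene',*c[i],.008)
        if st[i,4]>25 and .4<w[0]<.75 and -.2<w[1]<.28: print('scene',st[i],w.round(3))
E
python3 -c "
from h import *
sc()"
```

```text
time: 21.55
position: [0.4987, -0.0174, 0.0233]
orientation: [-0.001, 0.685, 0.729, -0.001]
contact_force: [0.2, -0.2, -0.2]
grip_width: 0.257
grasp_force: 0.0
time: 22.05
position: [0.501, 0.016, 0.0251]
orientation: [0.0, 0.685, 0.729, 0.0]
contact_force: [0.5, -0.0, 0.2]
grip_width: 0.255
grasp_force: 0.1
time: 22.55
position: [0.5006, 0.0664, 0.0247]
orientation: [0.0, 0.685, 0.729, -0.0]
contact_force: [0.7, -0.4, 0.4]
grip_width: 0.256
grasp_force: 0.5
pos [0.5006 0.0664 0.0247] yaw 93.6 t 22.55 F [ 0.7 -0.4  0.4] tips 0.019
[.502,.152,.0245] shares [0.427 0.034 0.001]
scene [360 207   8  14  66] [0.499 0.092 0.008]
scene [389 237  16  15 164] [0.554 0.181 0.008]
scene [379 269  17  17 178] [0.639 0.176 0.008]
```

```bash
python3 -m crank '[{"tx":0.05,"ty":0.003,"tz":0,"rx":0,"ry":0,"rz":0},{"tx":0.05,"ty":0.003,"tz":0,"rx":0,"ry":0,"rz":0},{"tx":0.05,"ty":0.003,"tz":0,"rx":0,"ry":0,"rz":0},{"tx":0.05,"ty":0.003,"tz":0,"rx":0,"ry":0,"rz":0},{"tx":0.05,"ty":0.003,"tz":0,"rx":0,"ry":0,"rz":0}]'
python3 -m crank '[{"tx":0.05,"ty":0.003,"tz":0,"rx":0,"ry":0,"rz":0},{"tx":0.05,"ty":0.003,"tz":0,"rx":0,"ry":0,"rz":0},{"tx":0.04,"ty":0.003,"tz":0,"rx":0,"ry":0,"rz":0},{"tx":0.03,"ty":0.003,"tz":0,"rx":0,"ry":0,"rz":0},{"tx":0.01,"ty":0,"tz":0,"rx":0,"ry":0,"rz":0}]'
python3 -m crank '[{"tx":0,"ty":0,"tz":0,"rx":0,"ry":0,"rz":0},{"tx":-0.05,"ty":0,"tz":0,"rx":0,"ry":0,"rz":0},{"tx":-0.15,"ty":0,"tz":-0.02,"rx":0,"ry":0,"rz":0},{"tx":0,"ty":0,"tz":-0.18,"rx":0,"ry":0,"rz":0},{"tx":0,"ty":0,"tz":-0.18,"rx":0,"ry":0,"rz":0}]'
python3 -m crank '[{"tx":-0.2,"ty":0,"tz":-0.1,"rx":0,"ry":0,"rz":0},{"tx":-0.2,"ty":0,"tz":-0.1,"rx":0,"ry":0,"rz":0},{"tx":-0.2,"ty":0,"tz":-0.1,"rx":0,"ry":0,"rz":0},{"tx":-0.2,"ty":0,"tz":-0.1,"rx":0,"ry":0,"rz":0},{"tx":-0.2,"ty":0,"tz":-0.1,"rx":0,"ry":0,"rz":0}]'
python3 -m crank '[{"tx":-0.2,"ty":0,"tz":0,"rx":0,"ry":0,"rz":0},{"tx":-0.2,"ty":0,"tz":0,"rx":0,"ry":0,"rz":0},{"tx":0,"ty":0,"tz":0,"rx":0,"ry":0,"rz":0},{"tx":0,"ty":0,"tz":0,"rx":0,"ry":0,"rz":0},{"tx":0,"ty":0,"tz":0,"rx":0,"ry":0,"rz":0}]'
python3 go.py; python3 -c "
from h import *
hearts(); sc()
for n in ['silver','spool']:
    o=r.spot_point(n,'scene'); print(n,[(world('scene',*k['centre'],.0).round(3),round(k['confidence'],2)) for k in o[:2]])"
```

```text
time: 23.1
position: [0.5005, 0.1166, 0.0247]
orientation: [-0.0, 0.685, 0.729, 0.0]
contact_force: [-0.3, 0.0, 1.1]
grip_width: 0.256
grasp_force: 1.5
time: 23.6
position: [0.5006, 0.1527, 0.0247]
orientation: [-0.0, 0.684, 0.729, 0.0]
contact_force: [-0.0, 0.3, -0.6]
grip_width: 0.259
grasp_force: 1.3
time: 24.1
position: [0.5022, 0.1086, 0.1005]
orientation: [-0.001, 0.686, 0.728, -0.002]
contact_force: [0.4, -0.1, 0.4]
grip_width: 0.261
grasp_force: 0.0
time: 24.6
position: [0.5148, -0.091, 0.2017]
orientation: [0.0, 0.685, 0.728, -0.0]
contact_force: [1.6, -0.2, -0.9]
grip_width: 0.257
grasp_force: 0.0
time: 25.1
position: [0.5202, -0.1669, 0.2005]
orientation: [-0.0, 0.684, 0.729, 0.0]
contact_force: [-0.7, 0.3, -0.1]
grip_width: 0.259
grasp_force: 0.0
pos [ 0.5202 -0.1669  0.2005] yaw 93.6 t 25.1 F [-0.7  0.3 -0.1] tips 0.019
heart px [172 178  14  14] [0.638 0.176 0.008]
heart px [170 209  14  14] [0.553 0.18  0.008]
heart px [183 231  13  13] [0.497 0.148 0.008]
scene [379 214  15  15 154] [0.5   0.149 0.008]
scene [389 237  16  15 164] [0.554 0.181 0.008]
scene [379 269  17  17 179] [0.639 0.176 0.008]
silver [(array([ 0.43 , -0.061,  0.   ]), 0.54)]
spool [(array([ 0.617, -0.092,  0.   ]), 0.47)]
```

A is in, but only about 23 mm past the floor's front edge (probably dragged back a little by the finger gap). I'll add one short push with the fingers nearly shut for margin.

```bash
python3 -m crank '[{"tx":0.2,"ty":-0.005,"tz":0,"rx":0,"ry":0,"rz":0},{"tx":0.2,"ty":-0.005,"tz":0,"rx":0,"ry":0,"rz":0},{"tx":0.2,"ty":-0.005,"tz":0.1,"rx":0,"ry":0,"rz":0},{"tx":0.2,"ty":-0.005,"tz":0.1,"rx":0,"ry":0,"rz":0},{"tx":0.2,"ty":-0.005,"tz":0.1,"rx":0,"ry":0,"rz":0}]' 6
python3 -m crank '[{"tx":0.2,"ty":0,"tz":0.1,"rx":0,"ry":0,"rz":0},{"tx":0.05,"ty":0,"tz":0.1,"rx":0,"ry":0,"rz":0},{"tx":0,"ty":0,"tz":0,"rx":0,"ry":0,"rz":0},{"tx":0,"ty":0,"tz":0,"rx":0,"ry":0,"rz":0}]'
python3 go.py [.498,.095,.1] [.498,.095,.0245] [.498,.148,.0245]; python3 -c "
from h import *
sc()"
```

```text
time: 25.8
position: [0.5028, 0.0338, 0.1404]
orientation: [0.001, 0.684, 0.729, 0.0]
contact_force: [0.9, 0.1, -0.9]
grip_width: 0.066
grasp_force: 0.0
time: 26.2
position: [0.4999, 0.0812, 0.1008]
orientation: [0.0, 0.684, 0.729, -0.0]
contact_force: [0.3, -0.7, -0.4]
grip_width: 0.068
grasp_force: 0.0
pos [0.4999 0.0812 0.1008] yaw 93.6 t 26.2 F [ 0.3 -0.7 -0.4] tips 0.019
[.498,.095,.1] shares [ 0.069 -0.005  0.004]
[.498,.095,.0245] shares [0.    0.    0.377]
[.498,.148,.0245] shares [ 0.264  0.017 -0.   ]
scene [379 214  15  15 153] [0.5   0.149 0.008]
scene [389 237  16  15 164] [0.554 0.181 0.008]
scene [379 269  17  17 180] [0.639 0.176 0.008]
```

```bash
python3 -m crank '[{"tx":0,"ty":-0.005,"tz":0.12,"rx":0,"ry":0,"rz":0},{"tx":0,"ty":0,"tz":0.12,"rx":0,"ry":0,"rz":0},{"tx":0,"ty":0,"tz":0.09,"rx":0,"ry":0,"rz":0},{"tx":0,"ty":0,"tz":0.05,"rx":0,"ry":0,"rz":0},{"tx":0,"ty":0,"tz":0,"rx":0,"ry":0,"rz":0}]'
python3 -m crank '[{"tx":0.04,"ty":0.002,"tz":0,"rx":0,"ry":0,"rz":0},{"tx":0.04,"ty":0.002,"tz":0,"rx":0,"ry":0,"rz":0},{"tx":0.04,"ty":0.002,"tz":0,"rx":0,"ry":0,"rz":0},{"tx":0.04,"ty":0.002,"tz":0,"rx":0,"ry":0,"rz":0},{"tx":0.04,"ty":0.002,"tz":0,"rx":0,"ry":0,"rz":0}]'
python3 -m crank '[{"tx":0.04,"ty":0.002,"tz":0,"rx":0,"ry":0,"rz":0},{"tx":0.04,"ty":0.002,"tz":0,"rx":0,"ry":0,"rz":0},{"tx":0.03,"ty":0.002,"tz":0,"rx":0,"ry":0,"rz":0},{"tx":0.02,"ty":0,"tz":0,"rx":0,"ry":0,"rz":0},{"tx":0,"ty":0,"tz":0,"rx":0,"ry":0,"rz":0}]'
python3 -m crank '[{"tx":-0.05,"ty":0,"tz":0,"rx":0,"ry":0,"rz":0},{"tx":-0.15,"ty":0,"tz":-0.02,"rx":0,"ry":0,"rz":0},{"tx":0,"ty":0,"tz":-0.18,"rx":0,"ry":0,"rz":0},{"tx":0,"ty":0,"tz":-0.18,"rx":0,"ry":0,"rz":0}]'
python3 -m crank '[{"tx":-0.2,"ty":0,"tz":-0.1,"rx":0,"ry":0,"rz":0},{"tx":-0.2,"ty":0,"tz":-0.1,"rx":0,"ry":0,"rz":0},{"tx":-0.2,"ty":0,"tz":-0.1,"rx":0,"ry":0,"rz":0},{"tx":-0.2,"ty":0,"tz":-0.1,"rx":0,"ry":0,"rz":0},{"tx":-0.2,"ty":0,"tz":-0.1,"rx":0,"ry":0,"rz":0}]'
python3 -m crank '[{"tx":-0.1,"ty":0,"tz":0,"rx":0,"ry":0,"rz":0},{"tx":0,"ty":0,"tz":0,"rx":0,"ry":0,"rz":0},{"tx":0,"ty":0,"tz":0,"rx":0,"ry":0,"rz":0},{"tx":0,"ty":0,"tz":0,"rx":0,"ry":0,"rz":0}]'
python3 go.py; python3 -c "
from h import *
hearts(); sc()"
```

```text
time: 26.75
position: [0.499, 0.0802, 0.0244]
orientation: [-0.0, 0.685, 0.728, -0.001]
contact_force: [0.0, -0.2, 0.1]
grip_width: 0.07
grasp_force: 0.0
time: 27.25
position: [0.4987, 0.1226, 0.025]
orientation: [0.0, 0.684, 0.729, 0.0]
contact_force: [-0.7, -0.8, -0.3]
grip_width: 0.065
grasp_force: 0.1
time: 27.75
position: [0.498, 0.1483, 0.0247]
orientation: [-0.0, 0.684, 0.729, 0.0]
contact_force: [0.8, 0.1, 0.2]
grip_width: 0.071
grasp_force: 0.0
time: 28.15
position: [0.4995, 0.1046, 0.1005]
orientation: [-0.001, 0.686, 0.728, -0.002]
contact_force: [1.5, 0.1, 0.4]
grip_width: 0.068
grasp_force: 0.0
time: 28.65
position: [0.5121, -0.0951, 0.2015]
orientation: [0.0, 0.685, 0.728, -0.0]
contact_force: [1.4, 0.4, 0.5]
grip_width: 0.073
grasp_force: 0.0
time: 29.05
position: [0.5138, -0.1105, 0.2001]
orientation: [-0.001, 0.684, 0.73, -0.0]
contact_force: [-1.2, -0.1, -0.6]
grip_width: 0.068
grasp_force: 0.0
pos [ 0.5138 -0.1105  0.2001] yaw 93.7 t 29.05 F [-1.2 -0.1 -0.6] tips 0.019
heart px [172 178  14  14] [0.638 0.176 0.008]
heart px [170 209  14  14] [0.553 0.18  0.008]
heart px [172 233  14  13] [0.493 0.176 0.008]
scene [391 216  15  14 153] [0.495 0.177 0.008]
scene [389 237  16  15 164] [0.554 0.181 0.008]
scene [379 269  17  17 180] [0.639 0.176 0.008]
```

Both cameras agree that all three hearts are 40 mm or more past the front edge and between the walls. The arm is clear.

```bash
python3 -c "
from plant import r
print(r.sign_off())"
```

```text
the job is handed in; nothing more can be done
None
```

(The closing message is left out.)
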